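Check in and open the tea caddy

ROBOT

A 6-joint arm with a two-finger parallel gripper is mounted at the origin on the work surface. World frame = base frame: x ahead of the robot, y to its left, z up, the work surface at z = 0. Lengths are in m, angles in rad, forces in N, time in s.
With the tool pointing down it reaches from about 0.425 to 0.95 m from the base axis. Payload 3.5 kg.
Tool frame: the origin (TCP) lies at the very end of the fingers, on their centre line; the grasp point (between the pads) lies 19 mm behind it; z points along the fingers, y is the direction in which the jaws open and shut (so a half turn about z gives the same grasp; the last joint's range is limited). The gripper opens to 85 mm and grips with 20 to 120 N. Pads are 22 mm wide; open, the fingers measure 114 mm over their backs; the gripper's body (76 mm by 85 mm) begins 54 mm behind the grasp point. The pads swing forward as they close: fully open they stand 13 mm farther back than shut.
Start: joints at [1.115, 0.286, 1.577, -0, 1.279, -0.15], TCP at [0.203, 0.644, 0.231] pointing down, gripper open.
Joint ranges: [-2.77, 2.77], [-0.9, 2.22], [0.21, 2.48], [-1.53, 4.67], [0.24, 2.81], [-2.84, 2.84]. Speed limits (rad/s): [2.79, 2.79, 3.14, 3.14, 3.14, 3.14].

INTERFACE

Orientations are given as a unit quaternion [x, y, z, w].
In Python, from plant import get_state, read_camera, sign_off gives the robot as it stands.
- The arm moves only by the tool step_arm, never from a script. Its argument "targets" is a list that holds one entry, the list of rows, each a list of 5 numbers: the opening, from 0 (shut) to 1 (fully open), then the shift along the tool's x, y, z each as a share of 4 cm, from -1 to 1, then the turn about the tool's z as a share of 5 degrees, from -1 to 1. A call has 1 to 10 rows; each row shifts and turns the commanded pose from where the row before left it, along the tool's axes as they then stand; what a row does not reach is not made up. A row lasts 1/12 s, in which the tool goes at most 41.7 mm and 7.16 degrees, less where a joint would pass 70% of its speed; a pose out of reach is approached as far as the arm can. A call with a number of a shift or a turn outside -1 to 1 is refused whole. A call with a gripper value outside its range is refused whole. The fingers move at their own pace and stop on an object; "squeeze" is the grip in N (left out, the last holds). Time passes only in rows, so rows that do not move let the fingers close. It gives the time, the measured TCP pose, the force and the opening at its end, in the units of the state.
- get_state(): the state, without advancing time (a new reading comes with each control period).
- read_camera(name): name is "scene" or "top" or "wrist"; returns a dict with "pixels" (420x560x3 uint8, red, green, blue), "range_z" (420x560 float32, m along the optical axis (not along the pixel's ray), 0 where there is no reading), "mtx" (3x3 intrinsics, pixels), "rvec" (rotation vector, rad) and "tvec" (3), from world to camera coordinates, as OpenCV has them. Camera axes: x right, y down, z forward; pixel columns grow to the right and rows downward; lengths in m; the calibration is good to about 2 mm. A picture is of the moment at which its call begins.
- sign_off(): hands the job in, once; it reports no verdict.
The state is a dict: "time": time; "qpos": joint angles; "dq": joint speeds; "joint_efforts": joint torques, N m; "eef_pos": TCP position; "tcp_rot": TCP orientation; "contact_force": force on the tool from outside, world axes, zero at the start; "wrist_torque": the same for the moment, N m; "opening": opening from 0.0 (shut) to 1.0 (fully open).
Only numpy, scipy, OpenCV 4.12 (cv2) and the standard library are available. Lean on these libraries where they do the work, as an engineer would, in place of code of your own. Each camera call takes 0.05 s, during which the arm holds its last target.

TASK

Get the tea caddy on the round swivel stand ready: turn the caddy on its stand until the raised tag on its side faces the reader block, and only then press its push-and-turn cap down, twist it anticlockwise (seen from above) until it comes free, and lift it straight up. Finish while still holding the cap in the gripper, level and still, about 5 to 10 cm straight above the open caddy, with the tag still facing the reader. Leave everything else on the table and shelf where it is.

Things in the scene. Friction and masses are not known exactly. Their poses are not given: they have to be found in the camera images.
- stand: Fixed black lacquer disc, 92 mm across, 18 mm high; origin on the table at the vertical swivel axis, z up. The ivory caddy on it turns about this axis, stiffly (0.4 N m of friction), and stays where it is left. The caddy is 68 mm across, 18 to 88 mm above the table. Turn it by its body or by its locked cap, which has some 4 degrees of play either way, then takes the caddy along.
- mouth (a point): Centre of the rim of the caddy's neck, 117 mm above the table on the swivel axis, under the cap. A spring-loaded rubber seal, 16 mm across, stands up from it to 128 mm (132 mm once the cap is off).
- tag (a point): Middle of the outer face of the caddy's raised tag: an upright bamboo bar, 18 mm wide, 52 mm tall, standing 12 mm out from the caddy's side. The point lies 46 mm from the swivel axis, 56 mm above the table, and turns with the caddy. At the start the reader is 37 to 83 degrees clockwise (seen from above) of the tag.
- reader: Fixed grey reader block, 30 x 56 mm, 74 mm high, with a glass window on the side towards the caddy. Its origin is NOT in the block but on the table at the swivel axis; its x axis points level from the axis through the middle of the window, which is 64 mm from the axis, so the tag faces the reader when it lies on this x axis. z up.
- window (a point): Middle of the reader's window, 64 mm from the swivel axis, 42 mm above the table.
- cap: Push-and-turn cap of that caddy: round, ivory, 54 mm across, 32 mm high, upright smooth side to grip, 40 to 85 g; origin at the centre of its underside, z up. Locked, its underside is 96 mm above the table, 8 mm above the caddy's shoulder.
- cap_top (a point): Centre of the cap's top (33 mm above its underside). Sprung bayonet: press down over 3 mm (5 to 6 is right, 7 is the stop; 4 N to start, about 9 N at 5.5 mm); kept down, turn it anticlockwise against the caddy by 36 to 86 degrees (60 is right, a stop follows at 86); there it is free, the spring lifts it and it comes straight off. Unpressed it will not turn against the caddy.
- cap_side (a point): A point on the cap's side wall, 27 mm from its axis, 16 mm above its underside, unmarked; it turns with the cap. Locked, it lies at the same bearing from the axis as the tag (give or take the play).
- bowl: Bystander: celadon bowl, 110 mm across, 62 mm high, origin under its centre.
- plain_caddy: Bystander: smaller ivory caddy with a knobbed lid, 62 mm across, 86 mm high, straight on the table; not the one to open. Origin under its centre.
- lid_rest: Bystander: bamboo lid rest, an upright tube 52 mm across, 50 mm high, origin under its centre.
- sweets_plate: Bystander: celadon plate, 130 mm across, 18 mm high, origin under its centre.
- whisk: Bystander: bamboo whisk standing up, 60 mm across, 95 mm high, origin under its centre.
- kettle: Bystander: hammered iron kettle on the lacquer shelf (shelf top 100 mm), 140 mm across, 155 mm high with its handle, origin under its centre.
Mind the look-alikes: they are no part of the job. What is shaped like the cap but blue or turquoise is not meant.

How it is judged:
On the way, in this order (a step that is already met when the one before it is completed fails the run):
1. the tag faces the reader (within about 15 degrees), the cap still locked on (x of tag in the frame of reader above 0.03 m and y of tag in the frame of reader between -0.012 and 0.012 m and z of cap in the frame of stand below 0.1 m and y of cap_side in the frame of tag below 0.0135 m), for 0.2 s.
2. the cap, pressed down on the caddy, is twisted at least 30 degrees anticlockwise, the tag still facing the reader (x of tag in the frame of reader above 0.03 m and y of tag in the frame of reader between -0.012 and 0.012 m and z of cap in the frame of stand below 0.1 m and y of cap_side in the frame of tag above 0.0135 m), for 0.05 s.
At the end, for the whole second after the job is handed in: The gripper holds the cap: level within 0.25 rad, nearly still, within 30 mm of the caddy's axis, underside 33 to 133 mm above the caddy's rim, touching neither caddy nor stand, the tag still within 12 mm (15 degrees) of the reader's middle line (x of tag in the frame of reader above 0.03 m and y of tag in the frame of reader between -0.012 and 0.012 m and z of cap in the frame of stand between 0.15 and 0.25 m and horizontal distance between cap and stand below 0.03 m and angle between cap's own z axis and vertical below 0.25 rad and contact force between cap and the fingers above 1 N and contact force between cap and stand below 0.1 N and linear speed of cap below 0.03 m/s); the arm keeps its last pose, push and grip.
It fails at once if a bystander is moved by more than 25 mm (distance of any of bowl, plain_caddy, lid_rest, sweets_plate, whisk, kettle from where it was at the start of the episode above 0.025 m).
It fails at once if a bystander is tipped over (angle between any of bowl, plain_caddy, lid_rest, sweets_plate, whisk, kettle's own z axis and vertical above 0.5 rad).
It also fails if it takes over 42 s, if anything falls off the work surface, if the arm or the gripper's body presses on something with over 40 N, if the wrist force passes 120 N, or if a joint passes its speed limit or range.

## Working session

There is one attempt and no reset: what is moved stays moved. The work goes in short steps, Python scripts to look and compute and a tool call to move; the robot and the scene stay as the last step left them, time stands still between calls to the robot, and variables do not carry over. Pictures are saved under pics/ and viewed, and the job is handed in when it is done.

Besides the shell and the picture viewer there is one more tool, called after "Call:" by a JSON object that holds its "api" and its "payload", one argument or row to a line. step_arm: Moves the arm, as the interface text tells. Shift numbers are shares of 4 cm and turn numbers shares of 5 degrees, none past 1 either way. Its arguments: {"type":"object","properties":{"targets":{"type":"array"},"squeeze":{"type":"number"}},"required":["targets"]}

```bash
mkdir -p pics; ls; cat > h.py <<'E'
import numpy as np,cv2
from plant import get_state,read_camera,sign_off
def cam(n,save=None):
    c=read_camera(n)
    if save: cv2.imwrite('pics/'+save,c['pixels'][:,:,::-1])
    np.savez('last_'+n,**c)
    return c
def w(c,u,v,z=None):
    K=np.array(c['mtx']);R=cv2.Rodrigues(np.array(c['rvec'],float))[0];t=np.array(c['tvec']).ravel()
    d=np.linalg.inv(K)@np.array([u,v,1.]);
    if z is None:
        return R.T@(d*c['range_z'][int(v),int(u)]-t)
    o=-R.T@t; r=R.T@d
    return o+r*(z-o[2])/r[2]
def cloud(c):
    K=np.array(c['mtx']);R=cv2.Rodrigues(np.array(c['rvec'],float))[0];t=np.array(c['tvec']).ravel()
    v,u=np.mgrid[:420,:560]; d=np.stack([u,v,np.ones_like(u)],-1)@np.linalg.inv(K).T*c['range_z'][...,None]
    return (d-t)@R
E
python3 - <<'E'
from h import *
print(get_state())
cam('scene','s0.png');cam('top','t0.png');cam('wrist','w0.png')
E
```

```text
pics
{'time': 0.0, 'qpos': array([ 1.11500277e+00,  2.87189812e-01,  1.57814823e+00,  2.37262870e-05,
        1.27860023e+00, -1.49998315e-01]), 'dq': array([ 0.00055541,  0.00010854, -0.0001064 , -0.00087997,  0.00031533,
       -0.00033782]), 'joint_efforts': array([ 2.45199453e-04, -4.05980551e+01, -2.92619938e+01, -1.21534349e-04,
        6.05731897e-03, -6.01343316e-06]), 'eef_pos': array([0.20288838, 0.64311145, 0.22994665]), 'tcp_rot': array([ 1.52305870e-01,  9.88332710e-01, -1.11602944e-03, -3.60670681e-04]), 'contact_force': array([-0.20915878, -0.28939962, -0.10080467]), 'wrist_torque': array([-0.02611084,  0.0083068 , -0.00537852]), 'opening': 0.9985419186242086}
```

View pics/s0.png

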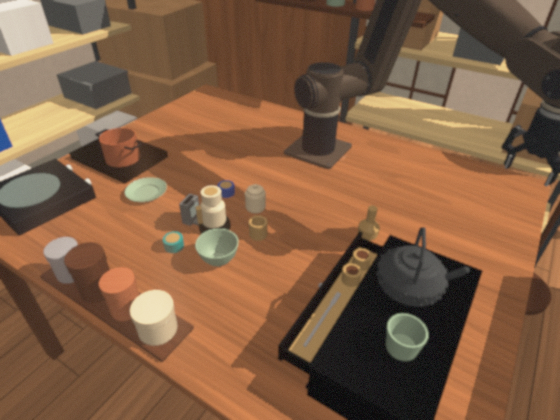

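View pics/t0.png

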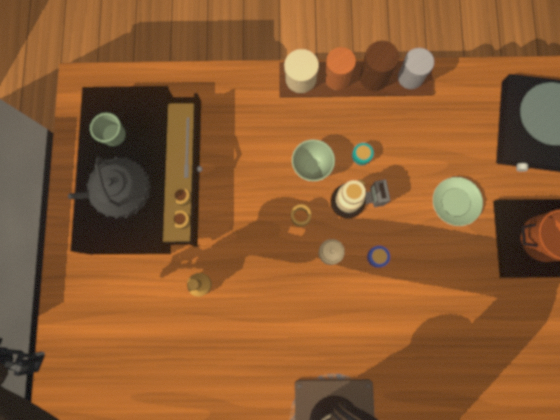

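View pics/w0.png

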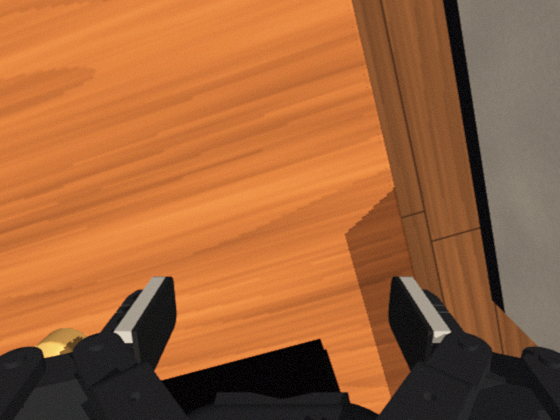

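```bash
python3 - <<'E'
from h import *
c=dict(np.load('last_top.npz'));s=dict(np.load('last_scene.npz'))
a=cv2.resize(c['pixels'][130:280,270:420],None,fx=4,fy=4,interpolation=cv2.INTER_CUBIC)
cv2.imwrite('pics/t0c.png',a[:,:,::-1])
b=cv2.resize(s['pixels'][160:260,150:290],None,fx=5.5,fy=5.5,interpolation=cv2.INTER_CUBIC)
cv2.imwrite('pics/s0c.png',b[:,:,::-1])
for n,C in (('top',c),('scene',s)):
    P=cloud(C)
    o=C['tvec'];R=cv2.Rodrigues(C['rvec'].astype(float))[0];print(n,-R.T@o.ravel())
    m=(C['range_z']>0)
    if n=='top': print(w(C,352,192),w(C,382,192),w(C,350,210))
E
```

```text
top [0.32299157 0.09444591 1.1752721 ]
[ 0.53998769 -0.04436037  0.13004149] [ 0.55067291 -0.12591116  0.07475202] [ 0.50839966 -0.04699698  0.06183509]
scene [1.19933506 0.57027464 0.79144077]
```

```bash
echo
```

```text
(no output)
```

View pics/t0c.png

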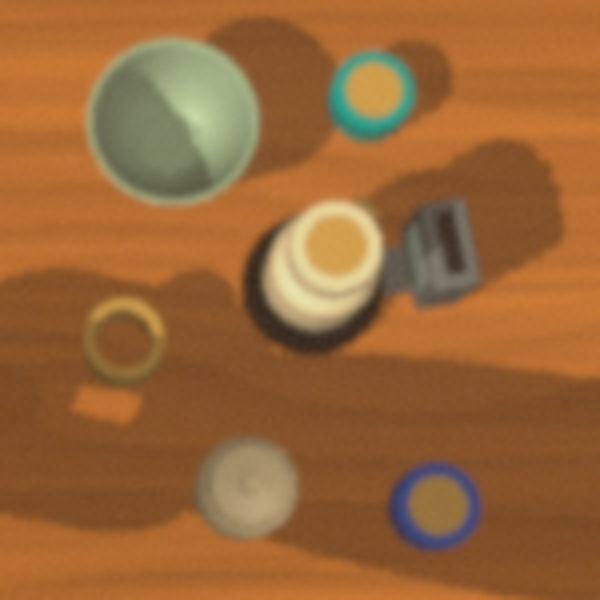

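View pics/s0c.png

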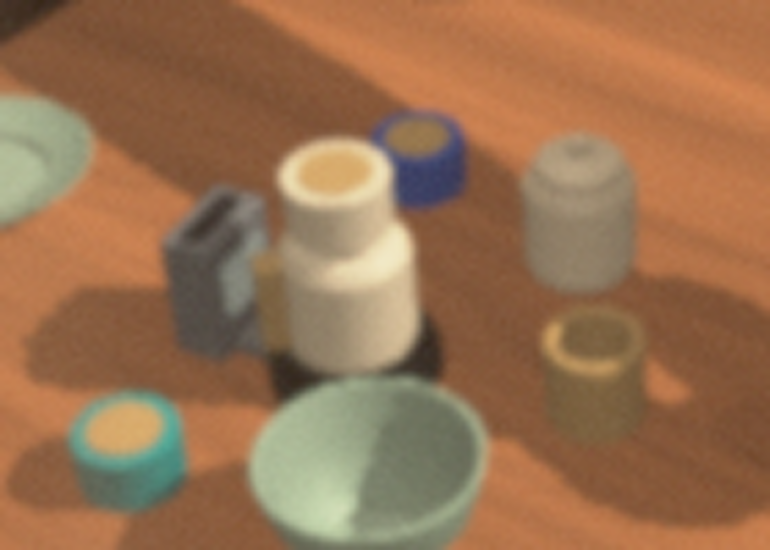

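```bash
python3 - <<'E'
from h import *
c=dict(np.load('last_top.npz'));s=dict(np.load('last_scene.npz'))
def cl(n,C,box):
    P=cloud(C).reshape(-1,3);col=C['pixels'].reshape(-1,3).astype(int)
    m=(C['range_z'].ravel()>0)
    for i in range(3): m&=(P[:,i]>box[i][0])&(P[:,i]<box[i][1])
    return P[m],col[m]
for n,C in (('top',c),('scene',s)):
    P,k=cl(n,C,((.46,.62),(-.11,.02),(.122,.137)))
    print(n,'captop',len(P),np.median(P,0),(P.min(0)+P.max(0))/2,P.max(0)-P.min(0))
    P,k=cl(n,C,((.46,.62),(-.18,-.09),(.066,.082)))
    if len(P):
        r=cv2.minAreaRect(P[:,:2].astype(np.float32)*1000);print('reader top',len(P),P.mean(0),r)
# circle fit top: ivory+gold cap by image circle
print('captop px', w(c,270+336.5/4,130+249/4,.129))
print('captop scene px', w(s,150+336/5.5,160+172/5.5,.129))
print('stand', [w(c,270+u/4,130+v/4,.018) for u,v in((246,283),(313,353))])
print('reader top corners',[w(c,270+u/4-.5+.5,130+v/4,.074) for u,v in((414,212),(464,199),(482,288),(420,306))])
print('tag scene top',[w(s,150+u/5.5,160+v/5.5,.082) for u,v in((255,258),(280,250))])
P=cloud(s)
for u in range(194,206): print(u,[ (P[v,u]*1000).round().astype(int).tolist() for v in (208,213,218)], s['pixels'][213,u])
E
```

```text
top captop 402 [ 0.54104779 -0.0472887   0.12836914] [ 0.54202631 -0.04724257  0.12906553] [0.05160633 0.05238998 0.01195614]
reader top 273 [ 0.55362379 -0.12516457  0.07399585] ((554.2236938476562, -125.7593002319336), (56.33623504638672, 30.48101806640625), 7.781335830688477)
scene captop 215 [ 0.54681436 -0.04262345  0.12776762] [ 0.54316088 -0.04654414  0.12729819] [0.05537353 0.05616389 0.01003919]
reader top 154 [ 0.55844055 -0.12060651  0.07261045] ((555.4287719726562, -123.23712921142578), (57.77539825439453, 31.74869155883789), 6.345486640930176)
captop px [ 0.53954877 -0.04948092  0.129     ]
captop scene px [ 0.54456909 -0.04265424  0.129     ]
stand [array([ 0.54058231, -0.00527368,  0.018     ]), array([ 0.4941383 , -0.04738731,  0.018     ])]
reader top corners [array([ 0.57391602, -0.105938  ,  0.074     ]), array([ 0.58186603, -0.13732456,  0.074     ]), array([ 0.52539685, -0.14592412,  0.074     ]), array([ 0.5145051 , -0.10728633,  0.074     ])]
tag scene top [array([ 0.57567275, -0.07436052,  0.082     ]), array([ 0.56400962, -0.06808821,  0.082     ])]
194 [[551, -110, 45], [553, -111, 28], [557, -110, 12]] [128 128 116]
195 [[549, -108, 45], [552, -108, 28], [553, -110, 9]] [123 120 108]
196 [[580, -72, 82], [574, -80, 57], [550, -109, 7]] [117 103  85]
197 [[578, -70, 81], [583, -68, 69], [579, -75, 44]] [121  99  69]
198 [[577, -68, 82], [581, -66, 68], [582, -68, 49]] [122  97  66]
199 [[575, -65, 82], [579, -64, 67], [580, -66, 49]] [121  96  63]
200 [[573, -63, 81], [577, -62, 67], [1199, 570, 791]] [125  98  68]
201 [[572, -61, 82], [573, -63, 64], [575, -63, 47]] [126 104  75]
202 [[572, -58, 83], [574, -58, 66], [576, -59, 49]] [131 113  90]
203 [[572, -53, 85], [575, -53, 69], [577, -54, 52]] [138 122  97]
204 [[573, -49, 88], [575, -50, 71], [578, -49, 55]] [138 124 100]
205 [[571, -47, 87], [577, -43, 75], [575, -48, 53]] [143 126 101]
```

Call:
{"api": "step_arm", "payload": {
  "targets": [
    [[1,-0.6,-0.6,0,0],[1,-0.6,-0.6,0,0],[1,-0.6,-0.6,0,0],[1,-0.6,-0.6,0,0],[1,-0.6,-0.6,0,0],[1,-0.6,-0.6,0,0],[1,-0.6,-0.6,0,0],[1,-0.6,-0.6,0,0],[1,-0.6,-0.6,0,0],[1,-0.6,-0.6,0,0]]
  ],
  "squeeze": 80
}}

```text
time: 0.98
eef_pos: [0.36, 0.341, 0.2311]
tcp_rot: [0.152, 0.988, -0.0, -0.0]
contact_force: [1.0, 0.5, 0.9]
opening: 0.998
```

Call:
{"api": "step_arm", "payload": {
  "targets": [
    [[1,-0.6,-0.6,0,0],[1,-0.6,-0.6,0,0],[1,-0.6,-0.6,0,0],[1,-0.6,-0.6,0,0],[1,-0.6,-0.6,0,0],[1,-0.6,-0.6,0,0],[1,-0.6,-0.6,0,0],[1,-0.6,-0.6,0,0],[1,0,0,0,0],[1,0,0,0,0]]
  ]
}}

```text
time: 1.82
eef_pos: [0.4854, 0.1003, 0.231]
tcp_rot: [0.154, 0.988, 0.0, -0.0]
contact_force: [-1.1, -0.7, 0.7]
opening: 1.003
```

```bash
cat > d.py <<'E'
from h import *
from scipy.spatial.transform import Rotation as Ro
import sys
def show(goal=None):
    s=get_state();R=Ro.from_quat(s['tcp_rot']).as_matrix()
    print('t',round(s['time'],2),'q',s['qpos'].round(3),'p',s['eef_pos'].round(4),'z',R[:,2].round(3),'yaw y',round(np.degrees(np.arctan2(R[1,1],R[0,1])),2),'F',s['contact_force'].round(1),'T',s['wrist_torque'].round(2),'o',round(s['opening'],3))
    if goal is not None: print('shift units',(R.T@(np.array(goal)-s['eef_pos'])/.04).round(3))
E
python3 - <<'E'
from d import *
show([.542,-.0472,.2])
cam('wrist','w1.png')
E
```

```text
t 1.82 q [-1.000e-03 -1.160e-01  2.008e+00  0.000e+00  1.251e+00 -1.263e+00] p [0.4854 0.1003 0.231 ] z [-0.001  0.    -1.   ] yaw y 72.28 F [-1.1 -0.7  0.7] T [ 0.02  0.01 -0.05] o 1.003
shift units [-2.472 -3.082  0.772]
```

View pics/w1.png

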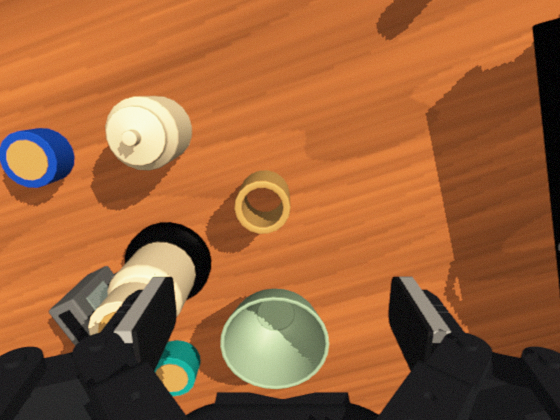

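Call:
{"api": "step_arm", "payload": {
  "targets": [
    [[1,-0.5,-0.62,0,0],[1,-0.5,-0.62,0,0],[1,-0.5,-0.62,0,0],[1,-0.5,-0.62,0,0],[1,-0.47,-0.6,0.3,0],[1,0,0,0.47,0],[1,0,0,0,0],[1,0,0,0,0]]
  ]
}}

```text
time: 2.53
eef_pos: [0.541, -0.044, 0.1991]
tcp_rot: [0.152, 0.988, 0.0, -0.002]
contact_force: [-0.1, 0.3, 0.6]
opening: 1.0
```

```bash
python3 - <<'E'
from d import *
show([.542,-.0472,.1])
c=cam('wrist','w2.png');P=cloud(c)
cam('top','t2.png')
Q=P.reshape(-1,3)[c['range_z'].ravel()>0]
m=(Q[:,2]>.123)&(Q[:,2]<.135)&(abs(Q[:,0]-.542)<.06)&(abs(Q[:,1]+.047)<.06)
Q=Q[m];print(len(Q),Q.min(0),Q.max(0))
E
```

```text
t 2.53 q [-2.680e-01  2.600e-02  1.931e+00  1.000e-03  1.189e+00 -1.535e+00] p [ 0.541  -0.044   0.1991] z [-0.004  0.002 -1.   ] yaw y 72.56 F [-0.1  0.3  0.6] T [ 0.01  0.04 -0.02] o 1.0
shift units [-0.058 -0.07   2.477]
5520 [ 0.51526486 -0.07584848  0.1230274 ] [ 0.56888535 -0.02257746  0.13040404]
```

View pics/w2.png

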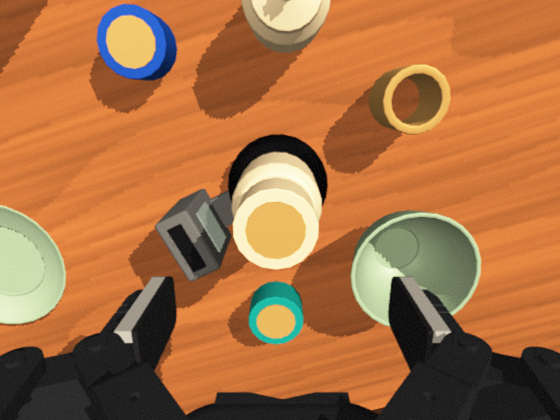

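View pics/t2.png

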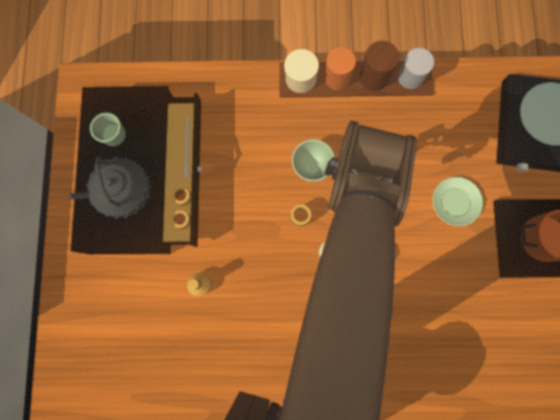

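Call:
{"api": "step_arm", "payload": {
  "targets": [
    [[1,-0.055,-0.09,0.4,0],[1,0,0,0.5,0],[1,0,0,0.5,0],[1,0,0,0.5,0],[1,0,0,0.4,0],[1,0,0,0.15,0],[1,0,0,0,0],[1,0,0,0,0]]
  ]
}}

```text
time: 3.3
eef_pos: [0.5439, -0.0491, 0.1038]
tcp_rot: [0.152, 0.988, -0.0, 0.001]
contact_force: [-0.6, 0.3, 0.6]
opening: 1.003
```

```bash
python3 - <<'E'
from d import *
show([.542,-.048,.1])
cam('scene','s3.png')
c=cam('wrist','w3.png')
E
```

```text
t 3.3 q [-0.276  0.147  1.992  0.     1.001 -1.542] p [ 0.5439 -0.0491  0.1038] z [ 0.002 -0.    -1.   ] yaw y 72.54 F [-0.6  0.3  0.6] T [-0.01 -0.05 -0.06] o 1.003
shift units [0.054 0.013 0.094]
```

View pics/w3.png

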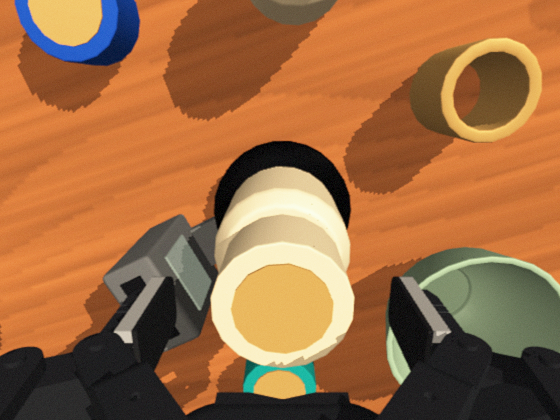

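View pics/s3.png

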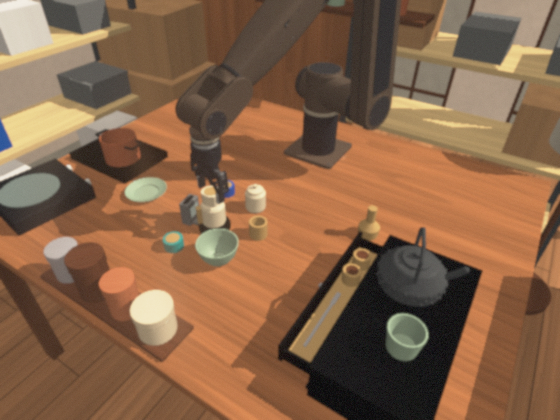

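Call:
{"api": "step_arm", "payload": {
  "targets": [
    [[0.9,0.05,0.01,0.08,0],[0.3,0,0,0,0],[0,0,0,0,0],[0,0,0,0,0],[0,0,0,0,0],[0,0,0,0,0],[0,0,0,0,0],[0,0,0,0,0]]
  ],
  "squeeze": 80
}}

```text
time: 4.07
eef_pos: [0.5415, -0.0486, 0.0996]
tcp_rot: [0.152, 0.988, 0.0, 0.0]
contact_force: [-1.9, 2.1, 4.5]
opening: 0.605
```

```bash
python3 - <<'E'
from d import *
show()
cam('wrist','w4.png')
E
```

```text
t 4.07 q [-0.276  0.149  1.999  0.     0.994 -1.541] p [ 0.5415 -0.0486  0.0996] z [ 0.  0. -1.] yaw y 72.48 F [-1.9  2.1  4.5] T [0.21 0.29 0.02] o 0.605
```

View pics/w4.png

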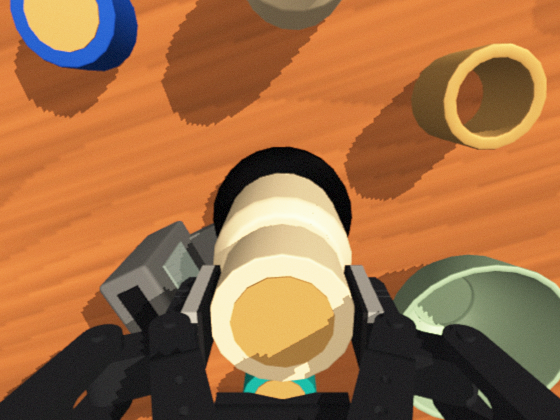

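Call:
{"api": "step_arm", "payload": {
  "targets": [
    [[0,0,0,-0.02,0.6],[0,0,0,0,0.6],[0,0,0,0,0.6],[0,0,0,0,0.6],[0,0,0,0,0.6],[0,0,0,0,0.6],[0,0,0,0,0.6],[0,0,0,0,0.6],[0,0,0,0,0.6],[0,0,0,0,0.6]]
  ]
}}

```text
time: 4.95
eef_pos: [0.542, -0.0479, 0.1003]
tcp_rot: [0.403, 0.915, 0.001, 0.001]
contact_force: [0.2, 3.6, 2.8]
opening: 0.603
```

```bash
python3 - <<'E'
from d import *
show()
c=cam('wrist','w5.png')
s=cam('scene')
b=cv2.resize(s['pixels'][160:260,150:290],None,fx=5.5,fy=5.5,interpolation=cv2.INTER_CUBIC)
cv2.imwrite('pics/s5c.png',b[:,:,::-1])
E
```

```text
t 4.95 q [-2.750e-01  1.480e-01  1.998e+00  1.000e-03  9.940e-01 -1.017e+00] p [ 0.542  -0.0479  0.1003] z [ 0.002  0.001 -1.   ] yaw y 42.45 F [0.2 3.6 2.8] T [ 0.58 -0.1   0.44] o 0.603
```

View pics/w5.png

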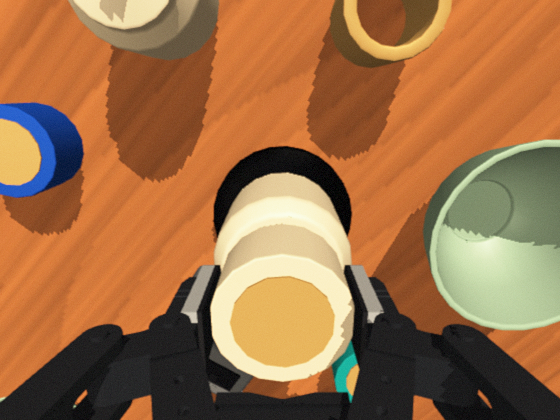

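View pics/s5c.png

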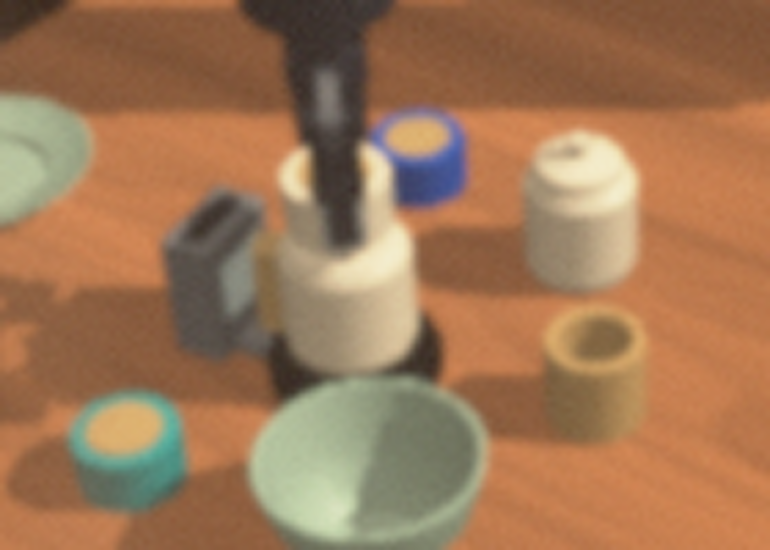

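```bash
cat > tag.py <<'E'
from h import *
def tag(s,ax=(.542,-.048)):
    P=cloud(s)-np.array([*ax,0]);r=np.hypot(P[...,0],P[...,1]);b=np.degrees(np.arctan2(P[...,1],P[...,0]))
    m=(s['range_z']>0)&(P[...,2]>.035)&(P[...,2]<.087)&(r>.037)&(r<.05)&(b>-130)&(b<20)
    k=s['pixels'].astype(int)
    q=P[m]; print(len(q),'mean',q.mean(0).round(4),'bear',np.median(b[m]).round(1), 'lo/hi',np.percentile(b[m],[10,90]).round(1))
    if len(q)>8:
        l=cv2.fitLine(q[:,:2].astype(np.float32),cv2.DIST_HUBER,0,.01,.01).ravel(); a=np.degrees(np.arctan2(l[1],l[0]));print('line dir',a.round(1),'side-face -> bearing', np.median(b[m])-np.degrees(np.arcsin(9/1000/np.hypot(*q.mean(0)[:2]))))
E
python3 - <<'E'
from tag import *
tag(dict(np.load('last_scene.npz')))
import os
s0=read_camera('scene') 
tag(s0)
E
```

```text
52 mean [ 0.0262 -0.0309  0.0637] bear -49.5 lo/hi [-61.1 -44.2]
line dir 34.3 side-face -> bearing -62.29090740505125
51 mean [ 0.0259 -0.0318  0.0635] bear -49.5 lo/hi [-62.5 -44.5]
line dir 34.0 side-face -> bearing -62.14445986025579
```

Call:
{"api": "step_arm", "payload": {
  "targets": [
    [[0,0,0,0,0.5],[0,0,0,0,0.5],[0,0,0,0,0.5],[0,0,0,0,0.5],[0,0,0,0,0.5],[0,0,0,0,0.5],[0,0,0,0,0.4],[0,0,0,0,0],[0,0,0,0,0]]
  ]
}}

```text
time: 5.85
eef_pos: [0.5424, -0.0477, 0.1003]
tcp_rot: [0.533, 0.846, 0.001, 0.001]
contact_force: [1.9, 5.5, 2.1]
opening: 0.607
```

```bash
python3 - <<'E'
from d import *
from tag import tag
show()
c=cam('wrist','w6.png')
s=cam('scene');tag(s)
b=cv2.resize(s['pixels'][180:240,170:250],None,fx=9,fy=9,interpolation=cv2.INTER_CUBIC)
cv2.imwrite('pics/s6c.png',b[:,:,::-1])
E
```

```text
t 5.85 q [-0.275  0.148  1.998  0.003  0.993 -0.723] p [ 0.5424 -0.0477  0.1003] z [ 0.003  0.002 -1.   ] yaw y 25.56 F [1.9 5.5 2.1] T [ 0.92 -0.43  0.29] o 0.607
43 mean [ 0.015  -0.0378  0.0651] bear -65.6 lo/hi [-77.4 -62.3]
line dir 22.1 side-face -> bearing -78.42904716854291
```

View pics/w6.png

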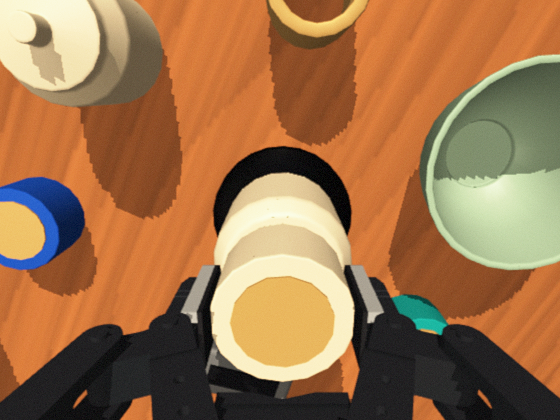

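View pics/s6c.png

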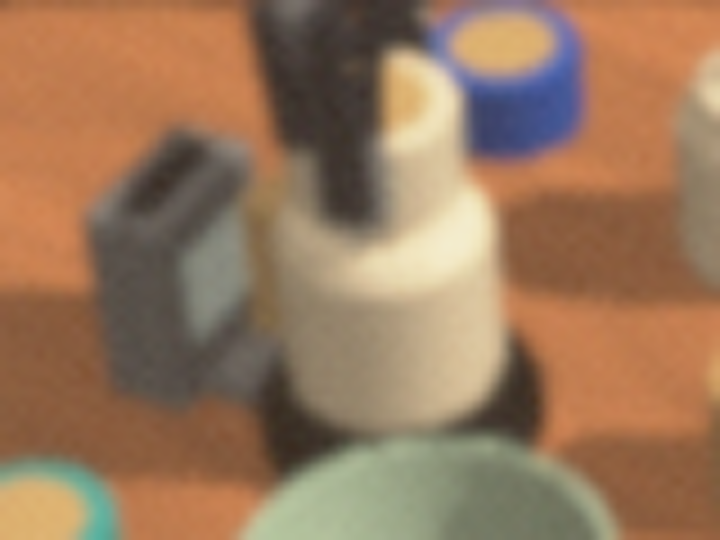

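Call:
{"api": "step_arm", "payload": {
  "targets": [
    [[0,0.015,0.015,0,0],[0,0,0,0.05,0],[0,0,0,0.05,0],[0,0,0,0.04,0],[0,0,0,0,0],[0,0,0,0,0]]
  ]
}}

```text
time: 6.45
eef_pos: [0.5425, -0.0477, 0.0967]
tcp_rot: [0.533, 0.846, 0.0, 0.0]
contact_force: [-3.1, 4.9, 11.6]
opening: 0.603
```

```bash
python3 - <<'E'
from d import *
show()
c=cam('wrist','w7.png')
E
```

```text
t 6.45 q [-2.740e-01  1.540e-01  1.999e+00  1.000e-03  9.870e-01 -7.210e-01] p [ 0.5425 -0.0477  0.0967] z [ 0.001  0.    -1.   ] yaw y 25.56 F [-3.1  4.9 11.6] T [0.87 0.49 0.28] o 0.603
```

View pics/w7.png

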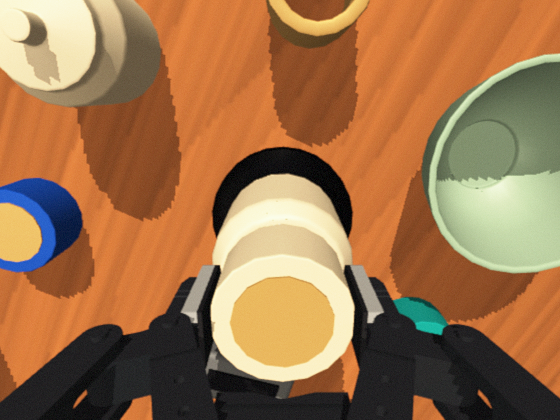

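Call:
{"api": "step_arm", "payload": {
  "targets": [
    [[0,0,0,0,-0.6],[0,0,0,0,-0.6],[0,0,0,0,-0.6],[0,0,0,0,0]]
  ]
}}

```text
time: 6.83
eef_pos: [0.5425, -0.0481, 0.0959]
tcp_rot: [0.465, 0.885, 0.0, 0.001]
contact_force: [-0.9, 2.9, 7.4]
opening: 0.605
```

```bash
python3 - <<'E'
from d import *
from tag import tag
show()
c=cam('wrist','w8.png')
s=cam('scene');tag(s)
E
```

```text
t 6.83 q [-0.275  0.155  1.999  0.     0.985 -0.878] p [ 0.5425 -0.0481  0.0959] z [ 0.002 -0.    -1.   ] yaw y 34.57 F [-0.9  2.9  7.4] T [0.5  0.16 0.05] o 0.605
46 mean [ 0.016  -0.0359  0.0628] bear -66.3 lo/hi [-78.2 -61.9]
line dir 64.4 side-face -> bearing -79.54902188323757
```

Call:
{"api": "step_arm", "payload": {
  "targets": [
    [[0,0,0,0.04,0],[0,0,0,0,-0.5],[0,0,0,0,-0.5],[0,0,0,0,-0.5],[0,0,0,0,0]]
  ]
}}

```text
time: 7.35
eef_pos: [0.5425, -0.0481, 0.0944]
tcp_rot: [0.406, 0.914, 0.0, 0.001]
contact_force: [-1.8, 3.1, 7.8]
opening: 0.604
```

```bash
python3 - <<'E'
from d import *
from tag import tag
show()
c=cam('wrist','w9.png')
s=cam('scene');tag(s)
E
```

```text
t 7.35 q [-0.275  0.157  2.     0.     0.983 -1.009] p [ 0.5425 -0.0481  0.0944] z [ 0.001 -0.    -1.   ] yaw y 42.05 F [-1.8  3.1  7.8] T [0.46 0.32 0.04] o 0.604
43 mean [ 0.0159 -0.0361  0.0639] bear -66.2 lo/hi [-79.8 -61.8]
line dir 64.5 side-face -> bearing -79.36927819563374
```

Call:
{"api": "step_arm", "payload": {
  "targets": [
    [[0,0,0,0,-0.7],[0,0,0,0,-0.7],[0,0,0,0,-0.7],[0,0,0,0,-0.7],[0,0,0,0,-0.7],[0,0,0,0,-0.7],[0,0,0,0,-0.7],[0,0,0,0,0]]
  ]
}}

```text
time: 8.12
eef_pos: [0.5422, -0.0484, 0.0944]
tcp_rot: [0.203, 0.979, -0.0, 0.0]
contact_force: [-1.6, 2.1, 8.0]
opening: 0.598
```

```bash
python3 - <<'E'
from d import *
from tag import tag
show()
s=cam('scene');tag(s)
b=cv2.resize(s['pixels'][180:240,170:250],None,fx=9,fy=9,interpolation=cv2.INTER_CUBIC)
cv2.imwrite('pics/s10c.png',b[:,:,::-1])
E
```

```text
t 8.12 q [-2.750e-01  1.570e-01  2.000e+00 -1.000e-03  9.830e-01 -1.437e+00] p [ 0.5422 -0.0484  0.0944] z [ 0.001 -0.001 -1.   ] yaw y 66.6 F [-1.6  2.1  8. ] T [0.31 0.4  0.06] o 0.598
45 mean [ 0.0153 -0.0373  0.0623] bear -66.2 lo/hi [-78.5 -63.7]
line dir 64.0 side-face -> bearing -79.06939596373036
```

View pics/s10c.png

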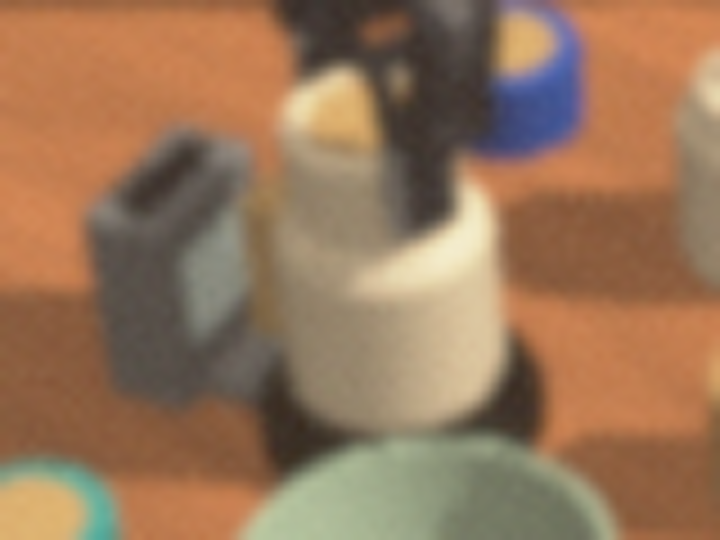

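Call:
{"api": "step_arm", "payload": {
  "targets": [
    [[0,0,0,0,-0.7],[0,0,0,0,-0.7],[0,0,0,0,-0.7],[0,0,0,0,-0.7],[0,0,0,0,-0.7],[0,0,0,0,-0.7],[0,0,0,0,-0.4],[0,0,0,0,0],[0,0,0,0,0]]
  ]
}}

```text
time: 8.92
eef_pos: [0.5421, -0.0487, 0.0943]
tcp_rot: [0.004, 1.0, -0.001, 0.0]
contact_force: [-2.2, 1.7, 9.1]
opening: 0.601
```

```bash
python3 - <<'E'
from d import *
from tag import tag
show()
s=cam('scene');tag(s)
E
```

```text
t 8.92 q [-0.276  0.157  2.    -0.002  0.983 -1.837] p [ 0.5421 -0.0487  0.0943] z [ 0.    -0.001 -1.   ] yaw y 89.5 F [-2.2  1.7  9.1] T [0.21 0.39 0.01] o 0.601
44 mean [ 0.0143 -0.0381  0.0652] bear -67.2 lo/hi [-82.9 -63. ]
line dir 22.4 side-face -> bearing -79.98845040302079
```

Call:
{"api": "step_arm", "payload": {
  "targets": [
    [[0,0,0,-0.1,0],[0,0,0,-0.1,0],[0,0,0,-0.1,0],[0,0,0,-0.1,0],[0,0,0,-0.1,0],[0,0,0,0,0]]
  ]
}}

```text
time: 9.47
eef_pos: [0.5413, -0.0484, 0.113]
tcp_rot: [0.004, 1.0, -0.0, -0.001]
contact_force: [-0.4, -2.3, 0.2]
opening: 0.606
```

```bash
python3 - <<'E'
from d import *
from tag import tag
show([.5424,-.048,.19])
E
```

```text
t 9.47 q [-2.750e-01  1.300e-01  1.992e+00 -1.000e-03  1.021e+00 -1.836e+00] p [ 0.5413 -0.0484  0.113 ] z [-0.001 -0.001 -1.   ] yaw y 89.49 F [-0.4 -2.3  0.2] T [-0.41  0.2   0.01] o 0.606
shift units [-0.025  0.008 -1.925]
```

Force is near zero, so the cap is free. Lifting on.

Call:
{"api": "step_arm", "payload": {
  "targets": [
    [[0,0,0,-0.2,0],[0,0,0,-0.25,0],[0,0,0,-0.3,0],[0,0,0,-0.35,0],[0,0,0,-0.35,0],[0,0,0,-0.3,0],[0,0,0,-0.15,0],[0,0,0,0,0],[0,0,0,0,0],[0,0,0,0,0]]
  ]
}}

```text
time: 10.3
eef_pos: [0.5412, -0.0477, 0.1881]
tcp_rot: [0.005, 1.0, 0.0, -0.001]
contact_force: [0.2, 0.4, 0.6]
opening: 0.603
```

```bash
python3 - <<'E'
from d import *
from tag import tag
show()
cam('wrist','w12.png')
s=cam('scene');tag(s)
b=cv2.resize(s['pixels'][140:260,150:290],None,fx=5,fy=5,interpolation=cv2.INTER_CUBIC)
cv2.imwrite('pics/s12c.png',b[:,:,::-1])
E
```

```text
t 10.3 q [-0.275  0.038  1.94   0.     1.165 -1.836] p [ 0.5412 -0.0477  0.1881] z [-0.001  0.001 -1.   ] yaw y 89.48 F [0.2 0.4 0.6] T [-0.    0.01 -0.02] o 0.603
44 mean [ 0.0157 -0.0359  0.0642] bear -65.8 lo/hi [-80.7 -62. ]
line dir 68.4 side-face -> bearing -79.03694451942387
```

View pics/s12c.png

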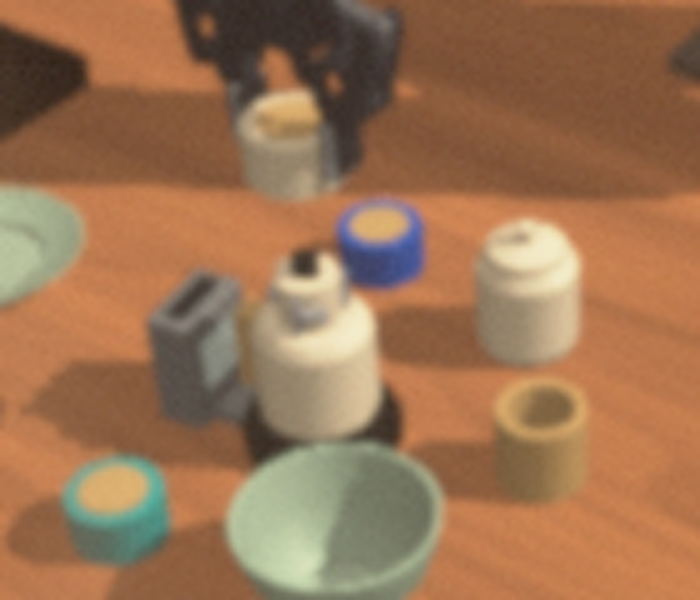

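View pics/w12.png

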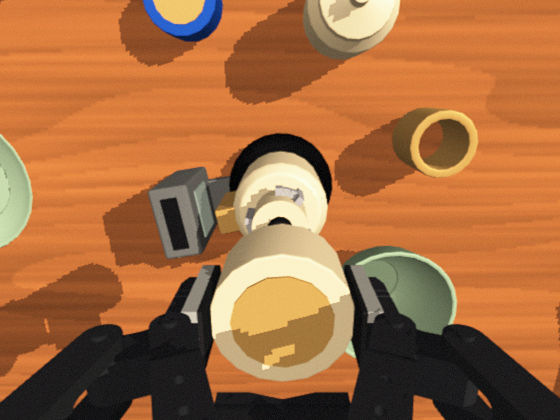

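The cap hangs free in the gripper, with the open neck and black seal visible below it. In the wrist image the tag (226,217) points at the window (207,210). I'll check that bearing before handing in.

```bash
python3 - <<'E'
from d import *
c=dict(np.load('last_wrist.npz'))
P=cloud(c)-np.array([.542,-.048,0]);r=np.hypot(P[...,0],P[...,1]);b=np.degrees(np.arctan2(P[...,1],P[...,0]))
m=(c['range_z']>0)&(P[...,2]>.078)&(P[...,2]<.085)&(r>.036)&(r<.05)
q=P[m];print('tag top',len(q),q.mean(0),np.median(b[m]),cv2.minAreaRect(q[:,:2].astype(np.float32)*1000))
m=(c['range_z']>0)&(P[...,2]>.070)&(P[...,2]<.077)&(r>.06)&(r<.11)&(b<-50)&(b>-110)
q=P[m];print('reader',len(q),q.mean(0),cv2.minAreaRect(q[:,:2].astype(np.float32)*1000))
b2=cv2.resize(c['pixels'][150:280,140:300],None,fx=5,fy=4.6);cv2.imwrite('pics/w12c.png',b2[:,:,::-1])
show()
E
```

```text
tag top 391 [ 0.00746261 -0.04065035  0.08124896] -79.75532560353447 ((8.262396812438965, -40.472564697265625), (18.63494110107422, 12.24299144744873), 11.04294204711914)
reader 2806 [ 0.01070168 -0.07844033  0.07362826] ((12.133670806884766, -78.91017150878906), (55.58985137939453, 29.940868377685547), 8.685640335083008)
t 10.4 q [-0.275  0.038  1.94   0.     1.165 -1.836] p [ 0.5411 -0.0477  0.1878] z [-0.002  0.001 -1.   ] yaw y 89.48 F [-0.2 -0.4 -0.5] T [-0.02 -0.05  0.04] o 0.6
```

View pics/w12c.png

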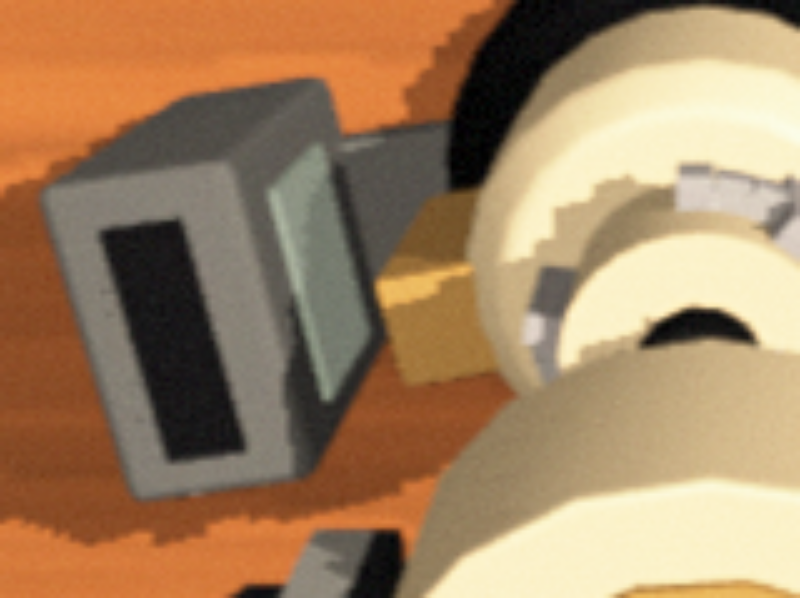

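The tag is at about -79° and the reader at about -81°, so they line up within 2–3°.

```bash
python3 -c "
from plant import sign_off
print(sign_off())"
```

```text
the job is handed in; nothing more can be done
None
```

The job is handed in: the caddy is open, and I'm holding its cap level and still above it, with the tag facing the reader.

I gripped the locked cap and turned it 47° clockwise to bring the tag to the reader. I then pressed the cap down about 6 mm, twisted it about 64° anticlockwise, and lifted it straight up. The arm took about 10.4 s of the 42 s allowed.

**Last checks before handing in:**
- **Tag:** it lies at about -79° to -80° around the axis and the reader at about -81°, so they agree within 2–3°. The allowance is about 15°.
- **Cap:** I estimate its underside at about 0.18 m above the table, 6 to 7 cm above the rim. The gripper is 1 mm off the axis, and the outside force is near zero.
- **Bystanders:** the ones near the caddy look unmoved in the pictures. I did not measure them, and I did not look at the kettle and whisk again at the end.

**Disagreements:** my first estimate of the tag's starting bearing was about -40°, while later readings put it near -36°. The final wrist-camera reading gave the tag bearing above. After the first press, the wrist force read 11.6 N at only 3.6 mm of travel. It dropped to about 8 N once the cap began turning, so part of that was probably friction.

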